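# Mount and lock the circle guide on a bead roller

## Task

Get the bead roller ready to bead a round blank: slide the loose circle-guide carriage onto the dovetail rail from the rail's free end, with its orange knob on the same side of the rail as the robot, and push it along until it is fully home against the brass stop. Then turn the orange clamp knob clockwise until it is fully tight, keep the carriage home against the stop, and leave the other things on the bench where they are.

Things in the scene. Friction and masses are not known exactly. Their poses are not given: they have to be found in the camera images.
- roller: bead roller: green hand-cranked C-frame machine fixed at the right of the bench, axes as rail_home, origin on the bench under rail_home. Frame, shafts and crank lie on its -y side: bead dies (60 mm dia, 145 mm up) begin at y = -127 mm, the upper arm behind them reaches 340 mm up. A dovetail rail on a bar sticks out from its nose along +y
- rail_home (a point): point on the centre line of the rail's top face where carriage_seat is when the carriage is home. Its y = along the rail towards the free end (roughly to the robot's left), z up, -x towards the robot. The rail: dark male dovetail, level, top 75 mm above the bench, 44 mm wide, 14 mm deep, 60 degree flanks, on a bar 27 mm wide with its underside 37 mm above the bench
- stop_face (a point): centre of the face of the brass stop, a fixed block across the rail 32 mm from rail_home at its -y side; the face looks along +y; 62 mm wide (x), 23 mm high, its top 8 mm above the rail's top. Axes as rail_home. Home = the carriage's end touches this face
- rail_end (a point): centre of the top edge line of the rail's free end, 115 mm from rail_home along its y; same axes. The last 14 mm of the rail taper as a lead-in (3.5 mm narrower each side, 2.5 mm lower at the tip); a small support foot stands under the rail 60 mm from the end. Free space beyond the end
- carriage_seat (a point): centre of the flat underside of the carriage's top plate, which rests on the rail's top; axes: y along the dovetail slot, z up, -x = knob side; on the rail they agree with rail_home's. Two jaws reach 13 mm below this point round the dovetail, with about 1.7 mm clearance each side (carriage can rise 2.9 mm) while the knob is open. Carriage ends at y = +-32 mm; the -y end meets the stop
- carriage_grip (a point): centre of the dark square steel pillar in the middle of the carriage, to hold it by: 24 mm (x) by 30 mm (y) by 48 mm tall, 46 mm above carriage_seat; the plate's top is 24 mm below this point, the pillar's top 24 mm above, with a 9 mm pivot pin 11 mm taller. Axes as carriage_seat
- knob_grip (a point): centre of the orange wing of the clamp knob, 58 mm from the pillar's axis on the carriage's -x side, 45 mm above carriage_seat: bar 48 mm long (its y), 12 mm thick (its x), 22 mm tall, upright axis; the carriage's plate is 23 mm below this point. Axes turn with the knob
- clamp_knob (a joint): angle of the clamp knob (rad): 0 = open, wing along the rail; grows clockwise seen from above; the jaw bites the rail from about 1.1, its stop (fully tight) is at 1.4, wing nearly across the rail. Starts open, between 0 and 0.3; stiff (about 0.15 N m), stays where it is left, so a hand pinching the wing must turn some 0.1 to 0.2 rad farther than the knob
- die_flat_top (a point): top centre of a loose spare die, steel, 62 mm dia, 36 mm tall; leave alone
- die_step_top (a point): top centre of a loose stepped spare die, steel, 62 mm dia, 36 mm tall; leave alone
- spanner: loose spanner, 190 mm long (its x), lying flat; leave alone
- hammer: loose body hammer, wooden handle 290 mm along its x, steel head at +x; leave alone
- dolly: loose steel hand dolly, 104 by 66 by 40 mm; leave alone
- wax_tin: loose round tin with yellow lid, 74 mm dia, 45 mm tall; leave alone
- dividers: loose steel dividers, 170 mm long (its x), lying flat; leave alone
- carriage: loose circle-guide carriage: aluminium block, 0.5 to 0.85 kg, standing upright on its jaws on the bench; 64 mm long (y), plate from 40 mm on its +x side to 74 mm on its -x side (knob ear), plate top 35 mm above its origin. Origin: underside of the jaws, 13 mm below carriage_seat, same axes
There are look-alikes about, which are no part of the job. Of the things shaped like the carriage, the aluminium one is meant.

How it is judged (in metres and radians):
On the way, in this order (a step that is already met when the one before it is completed fails the run):
1. the carriage is threaded on the free end of the rail, knob still open (y of carriage_seat in the frame of rail_home between 0.03 and 0.125 m and x of carriage_seat in the frame of rail_home between -0.005 and 0.005 m and z of carriage_seat in the frame of rail_home between -0.003 and 0.004 m and angle between the y axis of carriage_seat and the y axis of rail_home, either way round below 0.06 rad and x of knob_grip in the frame of rail_home below -0.04 m and value of joint clamp_knob below 0.8 rad).
2. the carriage is fully home against the brass stop, knob still open (y of carriage_seat in the frame of rail_home between -0.0025 and 0.0025 m and x of carriage_seat in the frame of rail_home between -0.005 and 0.005 m and z of carriage_seat in the frame of rail_home between -0.003 and 0.004 m and angle between the y axis of carriage_seat and the y axis of rail_home, either way round below 0.06 rad and x of knob_grip in the frame of rail_home below -0.04 m and value of joint clamp_knob below 0.8 rad), for 0.2 s.
At the end, for the whole second after the job is handed in: The carriage sits on the dovetail, knob towards the robot, within 2.5 mm of the stop, square (3.4 degrees) and down on the rail (4 mm); the knob is turned to at least 1.22 rad of its 1.4; everything is at rest and let go (y of carriage_seat in the frame of rail_home between -0.0025 and 0.0025 m and x of carriage_seat in the frame of rail_home between -0.005 and 0.005 m and z of carriage_seat in the frame of rail_home between -0.003 and 0.004 m and angle between the y axis of carriage_seat and the y axis of rail_home, either way round below 0.06 rad and x of knob_grip in the frame of rail_home below -0.04 m and value of joint clamp_knob above 1.22 rad and linear speed of carriage below 0.01 m/s); the robot touches nothing.
It fails at once if another thing on the bench (spare dies, spanner, hammer, dolly, tin, dividers) is moved more than 25 mm (distance of any of die_flat_top, die_step_top, spanner, hammer, dolly, wax_tin, dividers from where it was at the start of the episode above 0.025 m).
It also fails if it takes over 54 s, if anything falls off the work surface, if the arm or the gripper's body presses on something with over 40 N, if the wrist force passes 120 N, or if a joint passes its speed limit or range.

## Robot

A 6-joint arm with a two-finger parallel gripper is mounted at the origin on the work surface. World frame = base frame: x ahead of the robot, y to its left, z up, the work surface at z = 0. Lengths are in mm, angles in rad, forces in N, time in s.
With the tool pointing down it reaches from about 300 to 875 mm from the base axis. Payload 6.4 kg.
Tool frame: the origin (TCP) lies on the centre line of the jaws, within the pads' length; the fingertips stand 19 mm ahead of it and the grasp point (between the pads) is the TCP; z points along the fingers, y is the line along which they close (so a half turn about z gives the same grasp; the last joint's range is limited). The gripper opens to 85 mm and grips with 20 to 120 N. Pads are 22 mm wide; open, the fingers measure 114 mm over their backs; the gripper's body (76 mm by 85 mm) begins 54 mm behind the grasp point. The pads swing forward as they close: fully open they stand 13 mm farther back than shut.
Start: joints at [-1.539, 0.181, 1.607, -0, 1.354, -0.206], TCP at [135.465, -558.83, 250.288] pointing down, gripper open.
Joint ranges: [-2.99, 2.99], [-0.89, 2.07], [0.3, 2.58], [-1.14, 4.28], [0, 2.63], [-3.12, 3.12]. Speed limits (rad/s): [2.57, 2.57, 3.01, 3.14, 3.14, 3.14].

## Interface

Orientations are given as a unit quaternion [w, x, y, z].
In Python, from plant import readout, eyes, arm gives the robot as it stands.
- The arm moves only by the tool play_rows, never from a script. Its argument "motion" is a list that holds one entry, the list of rows, each a list of 7 numbers: the finger opening in mm, from 0 to 85.4, then the shift along the world's x, y, z in mm, then the turn, a rotation vector about the world's x, y, z in degrees. A call has 1 to 20 rows; each row is the pose to reach, as a shift and turn from the pose commanded when the call began; what a row does not reach only later rows make up. A row lasts 1/12 s, in which the tool goes at most 41.7 mm and 7.16 degrees, less where a joint would pass 70% of its speed; a pose out of reach is approached as far as the arm can. A call with a gripper value outside its range is refused whole. The fingers move at their own pace and stop on an object; the grip force is fixed at half the most. Time passes only in rows, so rows that repeat a pose let the fingers close. It gives the time, the measured TCP pose, the force, the opening and the grip force at its end, in the units of the state.
- readout.sense(): the state, without advancing time (a new reading comes with each control period).
- eyes.snapshot(name): name is "side" or "top" or "wrist"; returns the picture (384x512x3 uint8, red, green, blue); there is no depth.
- eyes.camera_params(name): a dict with "fx", "fy", "cx", "cy" (pixels), "dist_coeffs" ([k1, k2, p1, p2, k3] as OpenCV has them; the pictures are not rectified), "position" and "orientation" of the camera in the world. Camera axes: x right, y down, z forward; pixel columns grow to the right and rows downward; lengths in mm; the calibration is good to about 2 mm. A picture is of the moment at which its call begins: read the wrist's pose just before it. camera_params takes no time and is no camera call; for the wrist camera it gives the pose at the moment of the call.
- arm.hand_in(): hands the job in; it is judged then, once.
The state is a dict: "t": time; "q": joint angles; "qd": joint speeds; "tau": joint torques, N m; "tcp_pos": TCP position; "eef_rot": TCP orientation; "wrist_force": force on the tool from outside, world axes, zero at the start; "ft_torque": the same for the moment, N m; "finger_gap": opening from 0.0 (shut) to 1.0 (fully open); "finger_force": force on a finger pad.
Only numpy, scipy, OpenCV 4.12 (cv2) and the standard library are available. Lean on these libraries where they do the work, as an engineer would, in place of code of your own. Each camera call takes 0.05 s, during which the arm holds its last target. There are 200 camera calls.

## Working session

There is one attempt and no reset: what is moved stays moved. The work goes in short steps, Python scripts to look and compute and a tool call to move; the robot and the scene stay as the last step left them, time stands still between calls to the robot, and variables do not carry over. Pictures are saved under pics/ and viewed, at most 10 in all, crops included, and the job is handed in when it is done.

Besides the shell and the picture viewer there is one more tool, called after ">>>" as name(argument=value, ...) on one line, values as JSON. play_rows: Moves the arm, as the interface text tells. Its arguments: {"type":"object","properties":{"motion":{"type":"array","items":{"type":"array","items":{"type":"array","items":{"type":"number"}}}}},"required":["motion"]}

```bash
mkdir -p pics; cat > h.py <<'E'
import numpy as np, cv2
from plant import readout, eyes, arm
from scipy.spatial.transform import Rotation as R
def Rq(q): return R.from_quat([q[1],q[2],q[3],q[0]])
def K(p): return np.array([[p['fx'],0,p['cx']],[0,p['fy'],p['cy']],[0,0,1.]]),np.array(p['dist_coeffs'],float)
def ray(p,uv):
    k,d=K(p); n=cv2.undistortPoints(np.array(uv,float).reshape(-1,1,2),k,d).reshape(-1,2)
    v=np.c_[n,np.ones(len(n))]; return np.array(p['position'],float),Rq(p['orientation']).apply(v)
def onz(p,uv,z):
    c,v=ray(p,uv); return c+v*((z-c[2])/v[:,2])[:,None]
def proj(p,X):
    X=(np.atleast_2d(X)-np.array(p['position'])); X=Rq(p['orientation']).inv().apply(X); k,d=K(p)
    return cv2.projectPoints(X,np.zeros(3),np.zeros(3),k,d)[0].reshape(-1,2)
def tri(p1,u1,p2,u2):
    c1,v1=ray(p1,u1);c2,v2=ray(p2,u2);A=np.zeros((3,3));b=np.zeros(3)
    for c,v in((c1,v1[0]),(c2,v2[0])):
        v=v/np.linalg.norm(v);M=np.eye(3)-np.outer(v,v);A+=M;b+=M@c
    x=np.linalg.solve(A,b); return x
def snap(n,f):
    p=eyes.camera_params(n); im=eyes.snapshot(n); cv2.imwrite(f'pics/{f}.png',im[:,:,::-1]); return im,p
E
python3 - <<'E'
from h import *
s=readout.sense();print(s)
a=[]
for n in('side','top','wrist'):
    im,p=snap(n,n+'0');a.append(im);print(n,p)
cv2.imwrite('pics/both.png',cv2.resize(np.vstack(a[:1]),(800,600))[:,:,::-1])
cv2.imwrite('pics/top0b.png',cv2.resize(a[1],(800,600),interpolation=cv2.INTER_CUBIC)[:,:,::-1])
E
```

```text
{'t': 0.0, 'q': array([-1.53932702e+00,  1.81515481e-01,  1.60802729e+00, -5.48165594e-06,
        1.35380283e+00, -2.06288595e-01]), 'qd': array([ 0.00107324,  0.00150336, -0.00078165,  0.00133989, -0.00086864,
        0.00136269]), 'tau': array([ 1.11062029e-03, -4.44872189e+01, -3.51335227e+01, -2.11821307e-04,
        9.18759702e-03,  1.71110366e-05]), 'tcp_pos': array([ 135.43120465, -558.27907662,  249.3891834 ]), 'eef_rot': array([-8.73359535e-04,  9.92941764e-01,  1.18599688e-01,  7.38487757e-05]), 'wrist_force': array([ 1.47883447,  0.40424211, -0.04272973]), 'ft_torque': array([-0.00259083,  0.03216309,  0.01500781]), 'finger_force': 0.0, 'finger_gap': 1.0032831626848044}
side {'fx': 404.042928405848, 'fy': 404.042928405848, 'cx': 263.0676606368653, 'cy': 201.63976554856976, 'dist_coeffs': array([-0.08812288,  0.        ,  0.        ,  0.        ,  0.        ]), 'position': array([ 159.82478506,  936.09148429, 1003.62323732]), 'orientation': array([ 0.07704557, -0.17795076,  0.90784744, -0.37176678])}
top {'fx': 454.74866785736396, 'fy': 454.74866785736396, 'cx': 257.8847812749786, 'cy': 192.81740643069028, 'dist_coeffs': array([-0.09231557,  0.        ,  0.        ,  0.        ,  0.        ]), 'position': array([ 315.44233923,  104.32076902, 1353.09359557]), 'orientation': array([ 0.05413603, -0.70048742,  0.70998487, -0.04804323])}
wrist {'fx': 309.1066745136891, 'fy': 309.1066745136891, 'cx': 259.906091660773, 'cy': 192.03405242508762, 'dist_coeffs': array([0.02043857, 0.        , 0.        , 0.        , 0.        ]), 'position': array([ 201.68784242, -543.66332484,  373.49430141]), 'orientation': array([ 0.1051376 ,  0.77916701, -0.61223926, -0.08371348])}
```

View pics/top0b.png

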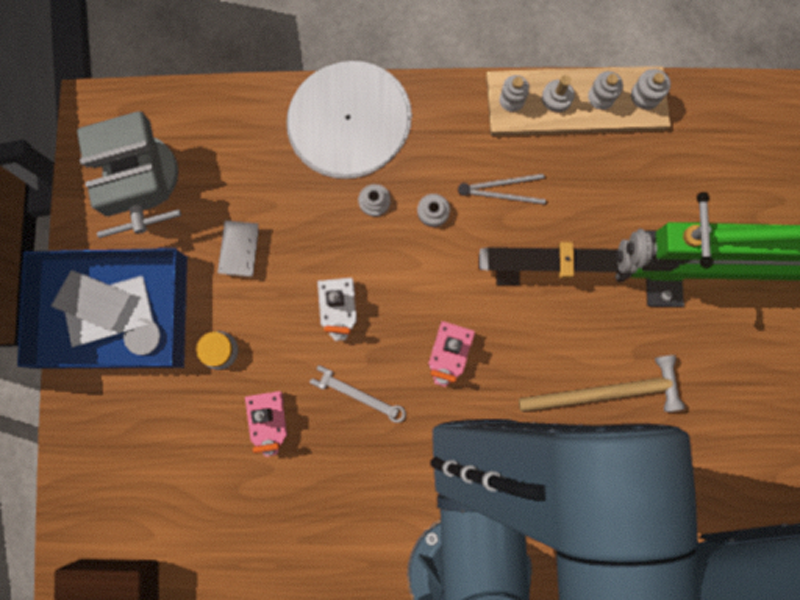

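View pics/both.png

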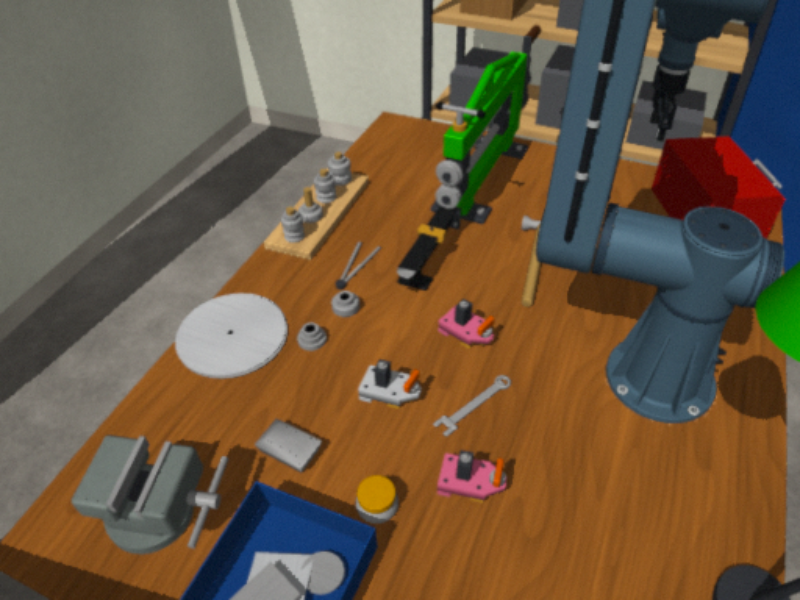

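The top view shows three carriage-like things: a silvery one at (337,305), a pink one at (452,350) and a pink one at (266,420), in 800-wide pixels. The silvery one fits, being aluminium. The rail runs from (482,260) to about (620,260), with the brass stop at (566,258). I'll confirm with one enlarged crop and measure.

```bash
python3 - <<'E'
from h import *
im=cv2.imread('pics/top0.png');p=eyes.camera_params('top')
c1=im[170:225,190:245];c2=im[140:190,300:410]
a=cv2.resize(c1,None,fx=7,fy=7,interpolation=cv2.INTER_CUBIC)
im2=cv2.imread('pics/side0.png');s=im2[220:265,222:277]
b=cv2.resize(s,(385,315),interpolation=cv2.INTER_CUBIC)
r=cv2.resize(c2,(770,350),interpolation=cv2.INTER_CUBIC)[:, :]
top=np.hstack([cv2.resize(a,(300,300)),cv2.resize(b,(367,300))]);top=np.hstack([top,np.zeros((300,770-667,3),np.uint8)])
cv2.imwrite('pics/crop1.png',cv2.resize(np.vstack([top,r[:290]]),(770,590)))
hsv=cv2.cvtColor(im,cv2.COLOR_BGR2HSV)
def blob(m,x0,x1,y0,y1):
    mm=np.zeros_like(m);mm[y0:y1,x0:x1]=m[y0:y1,x0:x1]
    cs=cv2.findContours(mm,0,2)[0];return max(cs,key=cv2.contourArea)
# plate: bright low sat
m=((hsv[...,1]<70)&(hsv[...,2]>120)).astype(np.uint8)*255
c=blob(m,195,240,170,225);print('plate',cv2.contourArea(c),cv2.minAreaRect(c))
q=onz(p,c.reshape(-1,2),35);print(cv2.minAreaRect(q[:,:2].astype(np.float32)),q.min(0),q.max(0))
m=((hsv[...,0]<14)&(hsv[...,1]>190)&(hsv[...,2]>120)).astype(np.uint8)*255
c=blob(m,195,240,195,225);q=onz(p,c.reshape(-1,2),69);print('wing',cv2.contourArea(c),cv2.minAreaRect(q[:,:2].astype(np.float32)))
m=(hsv[...,2]<70).astype(np.uint8)*255
c=blob(m,200,228,175,205);q=onz(p,c.reshape(-1,2),83);print('pillar',cv2.contourArea(c),cv2.minAreaRect(q[:,:2].astype(np.float32)),cv2.minAreaRect(c))
m=((hsv[...,0]>14)&(hsv[...,0]<30)&(hsv[...,1]>130)&(hsv[...,2]>150)).astype(np.uint8)*255
c=blob(m,340,385,140,190);q=onz(p,c.reshape(-1,2),83);print('stop',cv2.contourArea(c),cv2.minAreaRect(q[:,:2].astype(np.float32)),q.min(0),q.max(0))
m=(hsv[...,2]<60).astype(np.uint8)*255
c=blob(m,312,358,150,176);q=onz(p,c.reshape(-1,2),75);print('rail',cv2.minAreaRect(q[:,:2].astype(np.float32)),q.min(0),q.max(0))
E
```

```text
plate 620.5 ((215.19473266601562, 193.9203643798828), (31.396968841552734, 22.882537841796875), 86.18592071533203)
((506.04486083984375, 239.8878173828125), (93.26541900634766, 67.49068450927734), 3.6160049438476562) [461.14253232 205.09232356  35.        ] [553.30136099 275.83049033  35.        ]
wing 22.0 ((452.8002624511719, 235.28536987304688), (43.16169738769531, 6.974314212799072), 84.0421371459961)
pillar 20.5 ((507.4479064941406, 236.65518188476562), (25.591493606567383, 22.88225746154785), 89.19579315185547) ((214.5, 191.0), (9.0, 8.0), 0.0)
stop 155.5 ((576.56298828125, -184.358154296875), (23.09905242919922, 64.67361450195312), 87.2599868774414) [ 544.55355672 -197.31495321   83.        ] [ 608.82254108 -171.32518111   83.        ]
rail ((573.4287719726562, -108.0389404296875), (127.11598205566406, 46.798095703125), 89.2833023071289) [ 550.14825626 -171.66413619   75.        ] [597.61263621 -44.33946592  75.        ]
```

View pics/crop1.png

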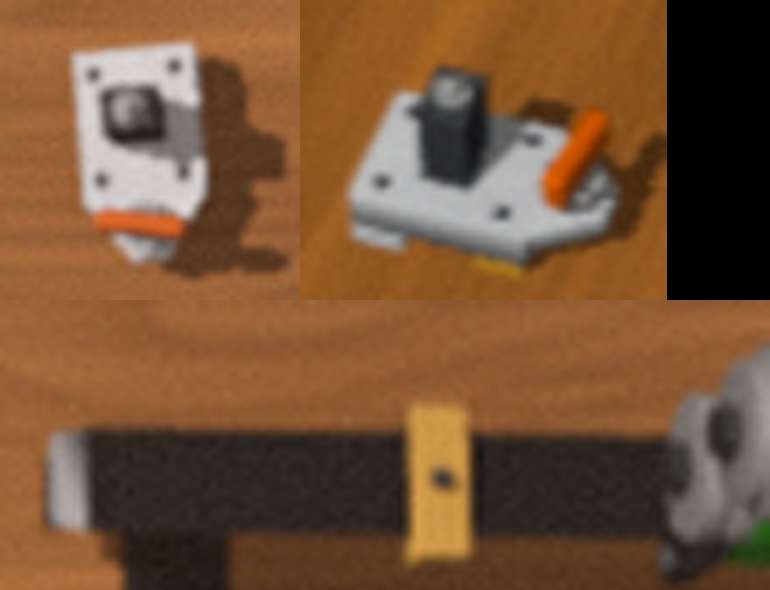

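The crop confirms the aluminium carriage, with its dark pillar and its orange wing towards the robot. The rail has a bright lead-in tip at its left end and a brass stop. Next I work out the wrist camera's geometry for the close-up views.

```bash
python3 - <<'E'
from h import *
s=readout.sense();p=eyes.camera_params('wrist')
T=Rq(s['eef_rot']);print('cam in tool',T.inv().apply(p['position']-s['tcp_pos']),'fwd',T.inv().apply(Rq(p['orientation']).apply([[0,0,1],[1,0,0]])))
print(T.as_matrix().round(3))
E
```

```text
cam in tool [  67.86019154    1.14811116 -123.99755443] fwd [[-2.66661726e-01  4.98862471e-05  9.63790185e-01]
 [ 7.52734837e-04  9.99999704e-01  1.56506406e-04]]
[[ 0.972  0.236 -0.   ]
 [ 0.236 -0.972  0.001]
 [ 0.    -0.001 -1.   ]]
```

>>> play_rows(motion=[[[50, 335, 459, -50, 0, 0, 76.4], [50, 335, 459, -50, 0, 0, 76.4], [50, 335, 459, -50, 0, 0, 76.4], [50, 335, 459, -50, 0, 0, 76.4], [50, 335, 459, -50, 0, 0, 76.4], [50, 335, 459, -50, 0, 0, 76.4], [50, 335, 459, -50, 0, 0, 76.4], [50, 335, 459, -50, 0, 0, 76.4], [50, 335, 459, -50, 0, 0, 76.4], [50, 335, 459, -50, 0, 0, 76.4], [50, 335, 459, -50, 0, 0, 76.4], [50, 335, 459, -50, 0, 0, 76.4], [50, 335, 459, -50, 0, 0, 76.4], [50, 335, 459, -50, 0, 0, 76.4], [50, 335, 459, -50, 0, 0, 76.4], [50, 335, 459, -50, 0, 0, 76.4], [50, 335, 459, -50, 0, 0, 76.4], [50, 335, 459, -50, 0, 0, 76.4], [50, 335, 459, -50, 0, 0, 76.4]]])

```text
t: 1.73
tcp_pos: [470.0, -100.9, 200.4]
eef_rot: [0.0, 0.708, 0.707, -0.0]
wrist_force: [-0.5, 0.1, 0.5]
finger_gap: 0.585
finger_force: 0.0
```

```bash
python3 - <<'E'
from h import *
im,p=snap('wrist','w1');cv2.imwrite('pics/w1b.png',cv2.resize(im,(800,600),interpolation=cv2.INTER_CUBIC)[:,:,::-1])
s=readout.sense();print(s['t'],s['tcp_pos'],Rq(s['eef_rot']).as_matrix().round(3),s['finger_gap'])
import pickle;pickle.dump(p,open('w1.pkl','wb'))
E
```

```text
1.7833 [ 470.08397797 -100.91169049  200.43889805] [[ 0.002  1.     0.   ]
 [ 1.    -0.002 -0.   ]
 [-0.     0.    -1.   ]] 0.5849033099672498
```

View pics/w1b.png

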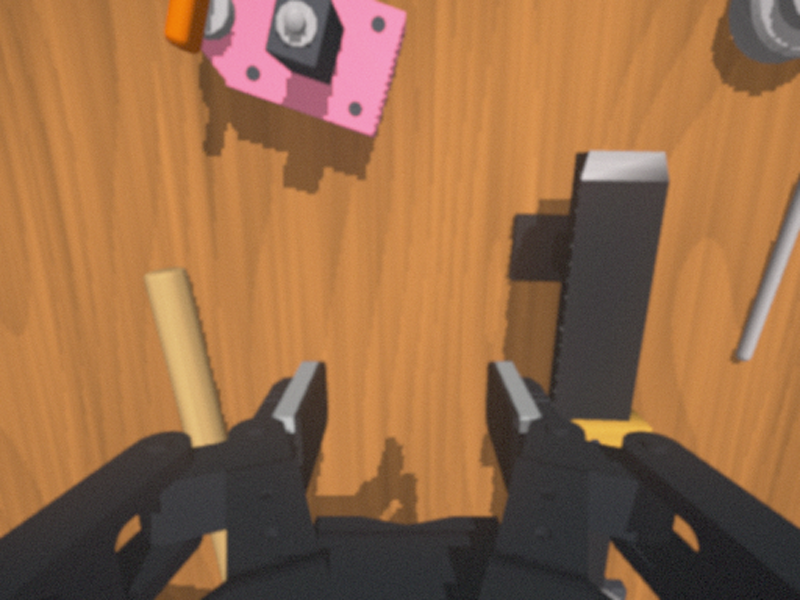

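The wrist view shows the rail top from the lead-in edge near (623,183) down to the brass stop near (600,418), in 800-wide pixels. Both top edges are visible, so I'll measure them at z=75.

```bash
python3 - <<'E'
from h import *
import pickle
p=pickle.load(open('w1.pkl','rb'));im=cv2.imread('pics/w1.png');g=cv2.cvtColor(im,cv2.COLOR_BGR2HSV)
r=im[...,2].astype(float)
L=[];Rr=[]
for v in range(182,228,2): # below foot, left free of foot
    row=cv2.GaussianBlur(r,(3,3),0)[v]
    d=row<80
    x=405-int((v-120)*0.11)  # inside rail
    a=x
    while d[a]:a-=1
    b=x
    while d[b]:b+=1
    sub=lambda i,j:i+(80-row[i])/(row[j]-row[i])*(j-i)
    L.append((sub(a,a+1),v));Rr.append((sub(b-1,b),v))
for v in range(124,182,2):
    row=cv2.GaussianBlur(r,(3,3),0)[v];d=row<80;b=405-int((v-120)*0.11)
    while d[b]:b+=1
    Rr.append((sub(b-1,b),v))
for n,E in(('L',L),('R',Rr)):
    q=onz(p,E,75);f=np.polyfit(q[:,1],q[:,0],1);res=q[:,0]-np.polyval(f,q[:,1])
    ok=abs(res)<1.5;f=np.polyfit(q[ok,1],q[ok,0],1);print(n,ok.mean(),f,'x at -139',np.polyval(f,-139),'x at -38',np.polyval(f,-38),np.std(res[ok]),q[:,1].min(),q[:,1].max())
for x in(385,390,395,400): # stop/ top edge columns
    col=g[:,x].astype(int); 
    y=[v for v in range(220,300) if col[v][1]>130 and col[v][0]>14 and col[v][2]>120]
    if y: print('stop edge',x,y[0],onz(p,[(x,y[0])],83)[0], onz(p,[(x,y[0])],75)[0])
for x in(380,395,410,418):
    cv=im[:,x,2].astype(int);print('tip',x,[ (v,cv[v]) for v in range(94,122,3)])
print(onz(p,[(400,97)],72.5),onz(p,[(400,116)],75))
E
```

```text
L 1.0 [2.40867819e-02 5.54735147e+02] x at -139 551.3870847443901 x at -38 553.8198497148286 0.05264743185703091 -133.82033736124407 -94.8451615042193
R 1.0 [2.45679322e-02 6.01044743e+02] x at -139 597.6298000757845 x at -38 600.1111612252248 0.06423423874241914 -133.7662558119509 -48.1524952907036
stop edge 385 269 [ 578.99432322 -170.41422708   83.        ] [ 582.58068988 -174.92216169   75.        ]
stop edge 390 269 [ 583.2912505  -170.39733804   83.        ] [ 587.02003922 -174.90471286   75.        ]
stop edge 395 269 [ 587.5844368  -170.37970516   83.        ] [ 591.45552358 -174.88649554   75.        ]
stop edge 400 269 [ 591.87374957 -170.36133217   83.        ] [ 595.88700603 -174.86751357   75.        ]
tip 380 [(94, np.int64(204)), (97, np.int64(199)), (100, np.int64(201)), (103, np.int64(209)), (106, np.int64(210)), (109, np.int64(212)), (112, np.int64(215)), (115, np.int64(142)), (118, np.int64(71)), (121, np.int64(75))]
tip 395 [(94, np.int64(198)), (97, np.int64(198)), (100, np.int64(199)), (103, np.int64(207)), (106, np.int64(207)), (109, np.int64(197)), (112, np.int64(187)), (115, np.int64(133)), (118, np.int64(75)), (121, np.int64(72))]
tip 410 [(94, np.int64(203)), (97, np.int64(199)), (100, np.int64(197)), (103, np.int64(198)), (106, np.int64(183)), (109, np.int64(164)), (112, np.int64(159)), (115, np.int64(126)), (118, np.int64(70)), (121, np.int64(75))]
tip 418 [(94, np.int64(196)), (97, np.int64(198)), (100, np.int64(194)), (103, np.int64(181)), (106, np.int64(168)), (109, np.int64(149)), (112, np.int64(135)), (115, np.int64(115)), (118, np.int64(73)), (121, np.int64(70))]
[[579.32624958 -27.77524805  72.5       ]] [[580.00968136 -41.96786227  75.        ]]
```

>>> play_rows(motion=[[[50, 37, 260, -50, 0, 0, 4], [50, 37, 260, -50, 0, 0, 4], [50, 37, 260, -50, 0, 0, 4], [50, 37, 260, -50, 0, 0, 4], [50, 37, 260, -50, 0, 0, 4], [50, 37, 260, -50, 0, 0, 4], [50, 37, 260, -50, 0, 0, 4], [50, 37, 260, -50, 0, 0, 4], [50, 37, 260, -50, 0, 0, 4], [50, 37, 260, -50, 0, 0, 4]]])

```text
t: 2.62
tcp_pos: [507.6, 159.0, 150.5]
eef_rot: [0.0, 0.682, 0.731, -0.0]
wrist_force: [-0.6, -0.4, 0.3]
finger_gap: 0.59
finger_force: 0.0
```

```bash
python3 - <<'E'
from h import *
im,p=snap('wrist','w2');cv2.imwrite('pics/w2b.png',cv2.resize(im[:260],(800,406),interpolation=cv2.INTER_CUBIC)[:,:,::-1])
s=readout.sense();print(s['t'],s['tcp_pos'],Rq(s['eef_rot']).as_matrix().round(3)[:2,:2],p['position'])
import pickle;pickle.dump(p,open('w2.pkl','wb'))
bgr=im[:,:,::-1];hsv=cv2.cvtColor(bgr.copy(),cv2.COLOR_BGR2HSV)
m=((hsv[...,0]<14)&(hsv[...,1]>200)&(hsv[...,2]>150)).astype(np.uint8)*255
c=max(cv2.findContours(m[:240],0,2)[0],key=cv2.contourArea);q=onz(p,c.reshape(-1,2),69);print('wing',cv2.minAreaRect(q[:,:2].astype(np.float32)),cv2.minAreaRect(c))
m=((hsv[...,1]<50)&(hsv[...,2]>130)).astype(np.uint8)*255
c=max(cv2.findContours(m[:240],0,2)[0],key=cv2.contourArea);q=onz(p,c.reshape(-1,2),35);print('plate',cv2.minAreaRect(q[:,:2].astype(np.float32)),q.min(0),q.max(0))
E
```

```text
2.6667 [507.72270614 158.68979026 150.61156596] [[-0.068  0.998]
 [ 0.998  0.068]] [503.58951952 225.29809143 274.42092291]
wing ((457.7705383300781, 229.12057495117188), (33.068077087402344, 10.288421630859375), 65.8021011352539) ((188.29208374023438, 93.73370361328125), (16.655805587768555, 53.51980209350586), 23.8387393951416)
plate ((503.20294189453125, 240.302978515625), (98.50558471679688, 64.6893081665039), 4.029587745666504) [455.37459845 205.69725174  35.        ] [554.24551675 275.81307785  35.        ]
```

View pics/w2b.png

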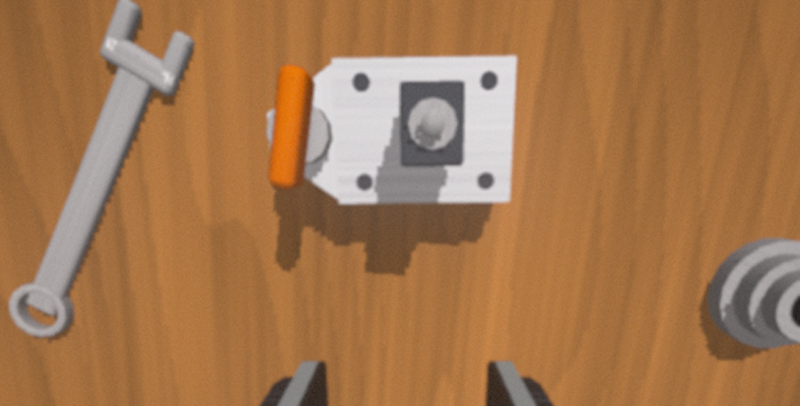

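```bash
python3 - <<'E'
from h import *
import pickle
p=pickle.load(open('w2.pkl','rb'));k=1.5625
print('pillar corners',onz(p,np.array([(400,82),(464,82),(464,166),(400,166)])/k,83).round(1),onz(p,[(276.5,79.4)],83))
q=onz(p,np.array([(332,58),(516,55),(511,202),(338,204)])/k,35);print('plate',q.round(1))
print('wing',onz(p,np.array([(294,66),(284,188)])/k,69).round(1))
E
```

```text
pillar corners [[499.3 254.5  83. ]
 [522.6 256.1  83. ]
 [525.6 226.9  83. ]
 [501.3 225.2  83. ]] [[512.16785195 240.96494917  83.        ]]
plate [[467.1 269.4  35. ]
 [549.4 276.4  35. ]
 [555.6 212.1  35. ]
 [471.7 205.2  35. ]]
wing [[457.7 259.3  69. ]
 [453.8 213.   69. ]]
```

>>> play_rows(motion=[[[50, 4.5, 82, 0, 0, 0, 0.9], [50, 4.5, 82, 0, 0, 0, 0.9], [50, 4.5, 82, 0, 0, 0, 0.9], [50, 4.5, 82, -30, 0, 0, 0.9], [50, 4.5, 82, -60, 0, 0, 0.9], [50, 4.5, 82, -80, 0, 0, 0.9], [50, 4.5, 82, -89.5, 0, 0, 0.9], [50, 4.5, 82, -89.5, 0, 0, 0.9], [0, 4.5, 82, -89.5, 0, 0, 0.9], [0, 4.5, 82, -89.5, 0, 0, 0.9], [0, 4.5, 82, -89.5, 0, 0, 0.9], [0, 4.5, 82, -89.5, 0, 0, 0.9], [0, 4.5, 82, -89.5, 0, 0, 0.9], [0, 4.5, 82, -89.5, 0, 0, 0.9]]])

```text
t: 3.83
tcp_pos: [513.1, 242.0, 62.6]
eef_rot: [0.001, 0.676, 0.737, 0.001]
wrist_force: [-3.1, -3.3, 6.3]
finger_gap: 0.275
finger_force: 60.2
```

>>> play_rows(motion=[[[0, 0, 0, 25, 0, 0, 0], [0, 0, 0, 60, 0, 0, 0], [0, 0, 0, 95, 0, 0, 0], [0, 15, -40, 100, 0, 0, -2], [0, 30, -80, 100, 0, 0, -4], [0, 45, -120, 100, 0, 0, -6.2], [0, 60, -155, 95, 0, 0, -6.2], [0, 66, -180, 85, 0, 0, -6.2], [0, 66, -182, 75, 0, 0, -6.2], [0, 66, -182, 70, 0, 0, -6.2], [0, 66, -182, 70, 0, 0, -6.2], [0, 66, -182, 70, 0, 0, -6.2], [0, 66, -182, 70, 0, 0, -6.2]]])

```text
t: 4.92
tcp_pos: [577.8, 61.6, 131.1]
eef_rot: [-0.0, 0.714, 0.7, 0.0]
wrist_force: [-0.6, 0.6, -7.1]
finger_gap: 0.268
finger_force: 61.9
```

```bash
python3 - <<'E'
from h import *
im,p=snap('wrist','w3');s=readout.sense();print(s['t'],s['tcp_pos'],Rq(s['eef_rot']).as_matrix().round(3),p['position'],s['wrist_force'])
import pickle;pickle.dump((p,s),open('w3.pkl','wb'))
cv2.imwrite('pics/w3b.png',cv2.resize(im,(800,600),interpolation=cv2.INTER_CUBIC)[:,:,::-1])
im,p=snap('side','s3');snap('top','t3')
E
```

```text
4.9667 [578.04411372  61.4822646  131.37236578] [[ 0.02   1.     0.001]
 [ 1.    -0.02   0.   ]
 [ 0.     0.001 -1.   ]] [579.7711733  127.97819863 255.07667148] [ 0.24428284  0.73432813 -7.43132625]
```

View pics/w3b.png

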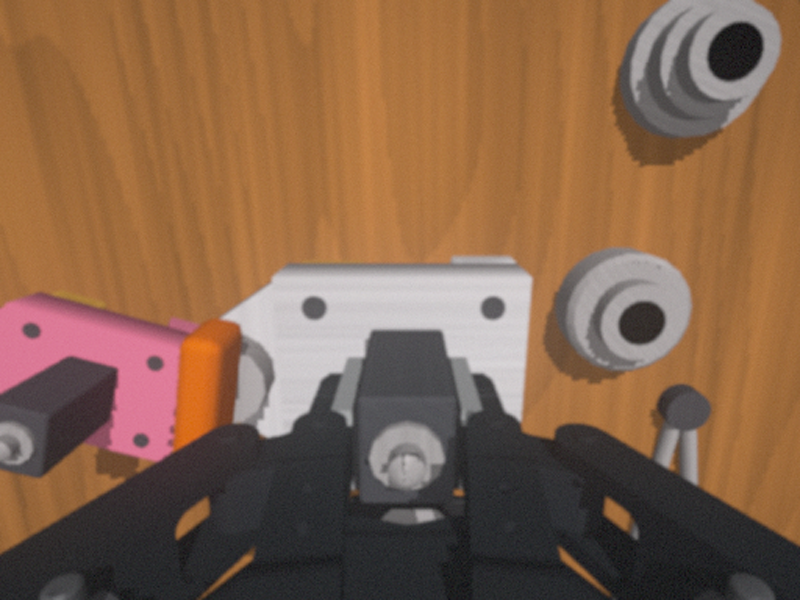

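```bash
python3 - <<'E'
from h import *
import pickle
p,s=pickle.load(open('w3.pkl','rb'));k=1.5625;z=s['tcp_pos'][2]-49.6
print(onz(p,np.array([(358,500),(455,500)])/k,z+70),onz(p,np.array([(405,465)])/k,z+81))
print('holes',onz(p,np.array([(314,307),(493,307)])/k,z+22),'edges',onz(p,np.array([(285,266),(518,266),(530,278),(522,420)])/k,z+22))
# side view: seat height check, proj of expected points
im=cv2.imread('pics/s3.png');ps=eyes.camera_params('side')
u=proj(ps,[[578,60,z],[578,-28,75],[575.5,-143,75]]);print(u)
x0,y0=u.mean(0).astype(int);c=im[max(0,y0-80):y0+70,max(0,x0-95):x0+105]
cv2.imwrite('pics/s3c.png',cv2.resize(c,(800,600),interpolation=cv2.INTER_CUBIC));print(x0-95,y0-80)
E
```

```text
[[566.20157229  47.94648901 151.77236578]
 [590.3986183   47.4701737  151.77236578]] [[578.30187188  65.14091897 162.77236578]]
holes [[548.89029298  84.44278204 103.77236578]
 [607.24442737  83.29488836 103.77236578]] edges [[540.63519985  98.2043274  103.77236578]
 [614.80528463  96.74807314 103.77236578]
 [618.80837019  92.75243203 103.77236578]
 [618.43765764  42.1091102  103.77236578]]
[[249.02595259 188.93613798]
 [259.3272119  174.1010082 ]
 [272.13647132 154.88066795]]
165 92
```

View pics/s3c.png

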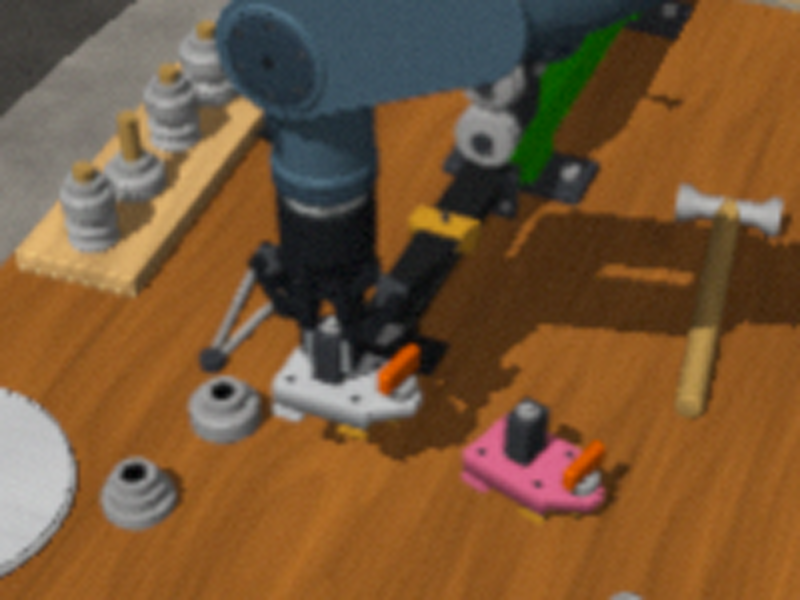

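The held carriage is square in the gripper, with its pin at (405,465) and its far plate edge level at row 266. Its pillar lies 0.3 mm from the TCP in x. Now I lower it to rail height and start threading.

>>> play_rows(motion=[[[0, 2.1, -22, -3, 0, 0, -0.2], [0, 2.1, -22, -5.4, 0, 0, -0.2], [0, 2.1, -22, -5.4, 0, 0, -0.2], [0, 1.9, -30, -5.4, 0, 0, -0.2], [0, 1.6, -42, -5.4, 0, 0, -0.2], [0, 1.4, -54, -5.4, 0, 0, -0.2], [0, 1.2, -62, -5.4, 0, 0, -0.2], [0, 1.0, -68, -5.4, 0, 0, -0.2], [0, 0.9, -74, -5.4, 0, 0, -0.2], [0, 0.9, -74, -5.4, 0, 0, -0.2]]])

```text
t: 5.9
tcp_pos: [579.0, -15.3, 125.5]
eef_rot: [0.0, 0.717, 0.697, -0.0]
wrist_force: [0.3, 0.6, -6.3]
finger_gap: 0.275
finger_force: 62.0
```

>>> play_rows(motion=[[[0, -0.3, -10, 0, 0, 0, 0], [0, -0.5, -20, 0, 0, 0, 0], [0, -0.8, -30, 0, 0, 0, 0], [0, -1.0, -40, 0, 0, 0, 0], [0, -1.2, -50, 0, 0, 0, 0], [0, -1.5, -60, 0, 0, 0, 0], [0, -1.5, -60, 0, 0, 0, 0], [0, -1.5, -60, 0, 0, 0, 0]]])

```text
t: 6.57
tcp_pos: [577.3, -74.7, 125.4]
eef_rot: [-0.0, 0.717, 0.697, 0.0]
wrist_force: [0.6, 0.1, -6.9]
finger_gap: 0.274
finger_force: 62.0
```

```bash
python3 - <<'E'
from h import *
a=[]
s=readout.sense();print(s['t'],s['tcp_pos'],s['wrist_force'],s['ft_torque'])
for n,c in(('side',(190,130)),('top',(290,130))):
    im,p=snap(n,n+'4');x,y=proj(p,[[577,-76,80]])[0].astype(int);a.append(cv2.resize(im[y-40:y+40,x-53:x+53],(400,300),interpolation=cv2.INTER_CUBIC))
cv2.imwrite('pics/c4.png',np.hstack(a)[:,:,::-1])
E
```

```text
6.5667 [577.338204   -74.65587058 125.36472105] [ 0.60971254  0.07793764 -6.89927789] [-0.00751507 -0.05602602  0.06539444]
```

View pics/c4.png

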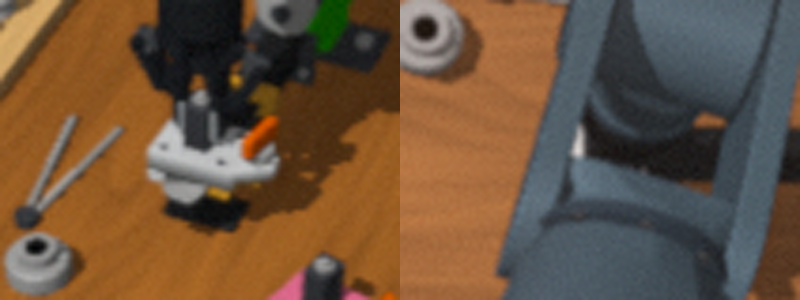

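The side crop shows the carriage over the rail with its knob on the robot side. Its seat height of 75.8 puts the jaws round the dovetail, and there is no contact force. Now I push it home.

>>> play_rows(motion=[[[0, -0.3, -12, -0.3, 0, 0, 0], [0, -0.6, -24, -0.3, 0, 0, 0], [0, -0.9, -36, -0.3, 0, 0, 0], [0, -1.2, -48, -0.3, 0, 0, 0], [0, -1.4, -56, -0.3, 0, 0, 0], [0, -1.5, -60, -0.3, 0, 0, 0], [0, -1.5, -62, -0.3, 0, 0, 0], [0, -1.5, -64, -0.3, 0, 0, 0], [0, -1.5, -64, -0.3, 0, 0, 0]]])

```text
t: 7.42
tcp_pos: [576.0, -138.1, 125.3]
eef_rot: [0.0, 0.716, 0.698, -0.0]
wrist_force: [0.7, -0.8, -4.1]
finger_gap: 0.272
finger_force: 62.4
```

>>> play_rows(motion=[[[0, 0, -1, 0, 0, 0, 0], [0, 0, -2, 0, 0, 0, 0], [0, 0, -3, 0, 0, 0, 0], [0, 0, -3, 0, 0, 0, 0], [0, 0, -3, 0, 0, 0, 0]]])

```text
t: 7.83
tcp_pos: [576.0, -140.6, 125.3]
eef_rot: [0.0, 0.716, 0.698, 0.0]
wrist_force: [0.5, 3.4, -0.3]
finger_gap: 0.273
finger_force: 62.6
```

>>> play_rows(motion=[[[0, 0, -1, 0, 0, 0, 0], [0, 0, -2, 0, 0, 0, 0], [0, 0, -2, 0, 0, 0, 0], [0, 0, -2, 0, 0, 0, 0]]])

```text
t: 8.17
tcp_pos: [576.0, -142.9, 125.3]
eef_rot: [0.0, 0.716, 0.698, 0.0]
wrist_force: [1.0, 3.0, -0.5]
finger_gap: 0.276
finger_force: 62.9
```

>>> play_rows(motion=[[[0, 0, -1, 0, 0, 0, 0], [0, 0, -2, 0, 0, 0, 0], [0, 0, -2, 0, 0, 0, 0], [0, 0, -2, 0, 0, 0, 0]]])

```text
t: 8.5
tcp_pos: [576.1, -143.4, 125.4]
eef_rot: [-0.001, 0.716, 0.698, 0.001]
wrist_force: [-0.0, 9.2, 2.7]
finger_gap: 0.274
finger_force: 63.3
```

>>> play_rows(motion=[[[0, 0, -1, 0, 0, 0, 0], [0, 0, -2, 0, 0, 0, 0], [0, 0, -3, 0, 0, 0, 0], [0, 0, -3, 0, 0, 0, 0], [0, 0, -3, 0, 0, 0, 0]]])

```text
t: 8.92
tcp_pos: [576.0, -143.9, 125.6]
eef_rot: [-0.002, 0.716, 0.698, 0.002]
wrist_force: [-1.0, 18.6, 8.4]
finger_gap: 0.274
finger_force: 63.9
```

The carriage is against the stop, with 18 N of reaction. I relax the push, release and lift, then stand over the knob.

>>> play_rows(motion=[[[0, 0, 3.5, -0.3, 0, 0, 0], [0, 0, 3.5, -0.3, 0, 0, 0], [46, 0, 3.5, -0.3, 0, 0, 0], [46, 0, 3.5, -0.3, 0, 0, 0], [46, 0, 3.5, -0.3, 0, 0, 0], [46, 0, 3.5, -0.3, 0, 0, 0], [46, 0, 3.5, 20, 0, 0, 0], [46, 0, 3.5, 50, 0, 0, 0], [46, 0, 3.5, 75, 0, 0, 0], [46, -30, 4, 75, 0, 0, -5], [46, -58, 5, 75, 0, 0, -9.6], [46, -58, 5, 75, 0, 0, -9.6], [46, -58, 5, 75, 0, 0, -9.6], [46, -58, 5, 75, 0, 0, -9.6]]])

```text
t: 10.08
tcp_pos: [518.4, -143.4, 200.6]
eef_rot: [0.001, 0.772, 0.636, 0.0]
wrist_force: [0.3, -0.3, 0.5]
finger_gap: 0.541
finger_force: 0.0
```

```bash
python3 - <<'E'
from h import *
im,p=snap('wrist','w5');s=readout.sense();print(s['t'],s['tcp_pos'],Rq(s['eef_rot']).as_matrix().round(3)[:2,:2],s['wrist_force'])
import pickle;pickle.dump((p,s),open('w5.pkl','wb'))
cv2.imwrite('pics/w5b.png',cv2.resize(im,(800,600),interpolation=cv2.INTER_CUBIC)[:,:,::-1])
E
```

```text
10.1333 [ 518.6839334  -143.40394626  200.48646381] [[ 0.192  0.981]
 [ 0.981 -0.192]] [0.24874583 0.13395701 0.25990076]
```

View pics/w5b.png

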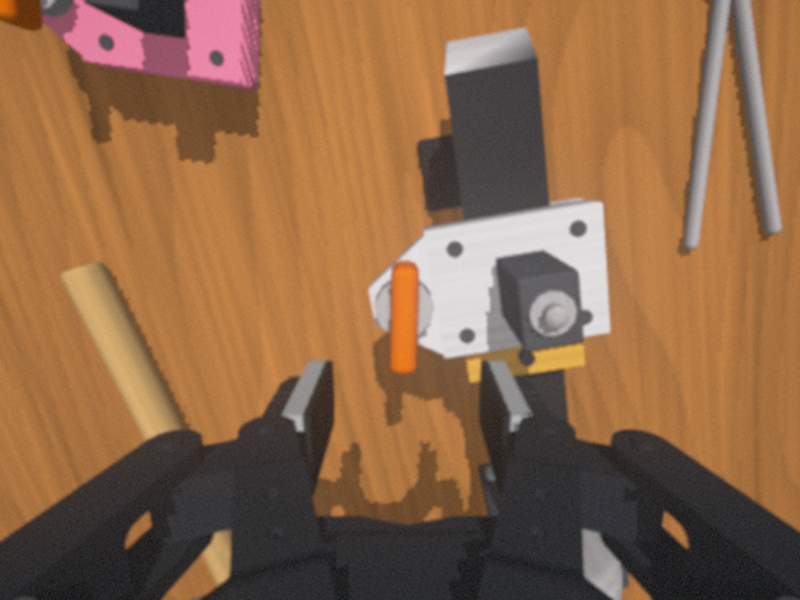

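The carriage sits against the stop, and the wing runs from (404,263) to (403,371), aligned with the tool and in front of the fingers.

```bash
python3 - <<'E'
from h import *
import pickle
p,s=pickle.load(open('w5.pkl','rb'));k=1.5625
w=onz(p,np.array([(405,264),(403,371)])/k,131);print(w,w.mean(0),np.linalg.norm(w[0]-w[1]),w.mean(0)-s['tcp_pos'])
pl=onz(p,np.array([(554,312)])/k,156);print('pin',pl)
print('plate corners',onz(p,np.array([(603,202),(610,332),(445,357),(430,228)])/k,97))
E
```

```text
[[ 524.30855409 -115.76326275  131.        ]
 [ 514.42047492 -161.84760033  131.        ]] [ 519.3645145  -138.80543154  131.        ] 47.133218424471885 [  0.6805811    4.59851472 -69.48646381]
pin [[ 575.09868656 -138.73921049  156.        ]]
plate corners [[ 618.16845915 -111.39456952   97.        ]
 [ 616.25675328 -175.5906869    97.        ]
 [ 533.65605208 -173.11924733   97.        ]
 [ 537.78997911 -107.77337786   97.        ]]
```

>>> play_rows(motion=[[[34, 0.6, 2.4, 0, 0, 0, -1], [34, 0.6, 2.4, -30, 0, 0, -1], [34, 0.6, 2.4, -55, 0, 0, -1], [34, 0.6, 2.4, -72, 0, 0, -1], [34, 0.6, 2.4, -78, 0, 0, -1], [34, 0.6, 2.4, -78, 0, 0, -1], [0, 0.6, 2.4, -78, 0, 0, -1], [0, 0.6, 2.4, -78, 0, 0, -1], [0, 0.6, 2.4, -78, 0, 0, -1], [0, 0.6, 2.4, -78, 0, 0, -1], [0, 0.6, 2.4, -78, 0, 0, -1], [0, 0.6, 2.4, -78, 0, 0, -1]]])

```text
t: 11.13
tcp_pos: [518.8, -140.4, 122.6]
eef_rot: [0.0, 0.778, 0.629, 0.0]
wrist_force: [0.0, 0.9, -3.0]
finger_gap: 0.285
finger_force: 59.2
```

A gap of 24 mm means the tips hold the round hub, not the 12 mm wing. I open, raise 8 mm and grip again.

>>> play_rows(motion=[[[34, 0, 0, 0, 0, 0, 0], [34, 0, 0, 0, 0, 0, 0], [34, 0, 0, 8, 0, 0, 0], [34, 0, 0, 8, 0, 0, 0], [34, 0, 0, 8, 0, 0, 0], [0, 0, 0, 8, 0, 0, 0], [0, 0, 0, 8, 0, 0, 0], [0, 0, 0, 8, 0, 0, 0], [0, 0, 0, 8, 0, 0, 0], [0, 0, 0, 8, 0, 0, 0], [0, 0, 0, 8, 0, 0, 0], [0, 0, 0, 8, 0, 0, 0], [0, 0, 0, 8, 0, 0, 0]]])

```text
t: 12.22
tcp_pos: [518.5, -140.5, 130.3]
eef_rot: [0.0, 0.778, 0.629, -0.0]
wrist_force: [-1.7, -0.0, 4.2]
finger_gap: 0.125
finger_force: 62.3
```

The gap now matches the wing. I turn it clockwise with a slight push towards the stop.

>>> play_rows(motion=[[[0, 0, -0.5, 0, 0, 0, -6], [0, 0, -1, 0, 0, 0, -12], [0, 0, -1.5, 0, 0, 0, -18], [0, 0, -2, 0, 0, 0, -24], [0, 0, -2, 0, 0, 0, -30], [0, 0, -2.5, 0, 0, 0, -36], [0, 0, -3, 0, 0, 0, -42], [0, 0, -3, 0, 0, 0, -48], [0, 0, -3, 0, 0, 0, -54], [0, 0, -3, 0, 0, 0, -60], [0, 0, -3, 0, 0, 0, -66], [0, 0, -3, 0, 0, 0, -71], [0, 0, -3, 0, 0, 0, -75], [0, 0, -3, 0, 0, 0, -75]]])

```text
t: 13.38
tcp_pos: [516.2, -140.2, 130.3]
eef_rot: [-0.003, 1.0, 0.026, -0.003]
wrist_force: [-12.4, 13.0, 18.6]
finger_gap: 0.127
finger_force: 78.8
```

```bash
python3 - <<'E'
from h import *
s=readout.sense();print(s['t'],s['ft_torque'],s['q'].round(2),Rq(s['eef_rot']).as_matrix().round(3)[:2,:2])
E
```

```text
13.3833 [2.09809215 1.98650286 1.64439565] [-0.49  0.24  1.8   0.    1.11  1.03] [[ 0.999  0.052]
 [ 0.052 -0.999]]
```

>>> play_rows(motion=[[[0, 0, 1, 0, 0, 0, 3], [0, 0, 1, 0, 0, 0, 3], [34, 0, 1, 0, 0, 0, 3], [34, 0, 1, 0, 0, 0, 3], [34, 0, 1, 0, 0, 0, 3], [34, 0, 1, 0, 0, 0, 3], [34, 0, 1, 20, 0, 0, 3], [34, 0, 1, 50, 0, 0, 3], [34, 0, 1, 80, 0, 0, 3], [34, -40, 1, 85, 0, 0, 3], [34, -70, 1, 85, 0, 0, 3], [34, -70, 1, 85, 0, 0, 3], [34, -70, 1, 85, 0, 0, 3]]])

```text
t: 14.47
tcp_pos: [447.6, -142.6, 215.2]
eef_rot: [0.0, 0.999, 0.051, 0.0]
wrist_force: [0.4, -0.4, 0.4]
finger_gap: 0.397
finger_force: 0.0
```

```bash
python3 - <<'E'
from h import *
im,p=snap('wrist','w6');s=readout.sense();print(s['t'],s['tcp_pos'],s['wrist_force'],p['position'])
import pickle;pickle.dump((p,s),open('w6.pkl','wb'))
cv2.imwrite('pics/w6b.png',cv2.resize(im,(800,600),interpolation=cv2.INTER_CUBIC)[:,:,::-1])
E
```

```text
14.5167 [ 448.56162691 -142.78157951  215.31674493] [-0.28409246  0.5937931  -0.62285909] [ 515.31155765 -136.65692404  339.16011571]
```

View pics/w6b.png

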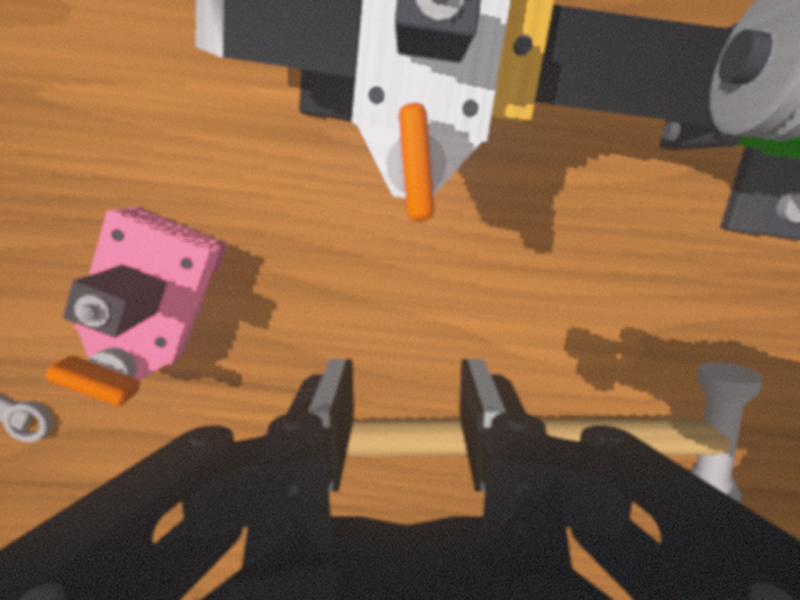

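The wing is now nearly across the rail, from (411,105) to (422,218), and the plate's end lies by the brass stop near (495,115). I'll quantify the angle and the gap.

```bash
python3 - <<'E'
from h import *
import pickle
p,s=pickle.load(open('w6.pkl','rb'));k=1.5625
w=onz(p,np.array([(411,106),(421,218)])/k,131);d=w[0]-w[1];print('wing',w[:,:2],np.degrees(np.arctan2(d[1],d[0])))
c=onz(p,np.array([(489,126),(507,20),(354,118),(366,20)])/k,97);print('plate',c[:,:2])
print('stop',onz(p,np.array([(497,117),(513,20)])/k,83)[:,:2])
r=onz(p,np.array([(227,58),(350,77)])/k,75);e=r[0]-r[1];print('rail dir',np.degrees(np.arctan2(e[1],e[0])))
im=cv2.imread('pics/w6.png')
for v in (66,70,74):print([tuple(int(a) for a in im[v,x]) for x in range(308,328,1)])
E
```

```text
wing [[ 538.68531741 -136.25106243]
 [ 494.91984639 -145.18172638]] 11.533282354036684
plate [[ 537.51853446 -173.71033023]
 [ 582.12504133 -174.98130033]
 [ 534.5321722  -110.10197492]
 [ 575.7588397  -112.48827611]]
stop [[ 543.35138889 -179.16823203]
 [ 586.26505136 -180.00592722]]
rail dir 88.05397732668193
[(226, 224, 227), (223, 222, 225), (225, 224, 226), (227, 225, 228), (228, 226, 229), (228, 227, 229), (213, 217, 221), (162, 179, 199), (104, 142, 172), (68, 122, 159), (62, 122, 157), (56, 120, 156), (62, 121, 156), (58, 118, 157), (59, 117, 154), (61, 121, 159), (63, 132, 171), (66, 142, 187), (66, 143, 191), (65, 140, 186)]
[(225, 224, 226), (224, 223, 225), (225, 224, 227), (227, 226, 228), (228, 227, 230), (223, 221, 224), (185, 195, 208), (123, 151, 180), (69, 123, 157), (59, 119, 157), (58, 119, 157), (60, 120, 156), (59, 119, 154), (58, 119, 154), (63, 127, 168), (75, 155, 207), (80, 180, 230), (78, 186, 234), (88, 194, 237), (84, 190, 235)]
[(226, 224, 227), (225, 223, 226), (228, 227, 230), (228, 227, 229), (225, 224, 226), (200, 203, 213), (134, 152, 172), (81, 118, 147), (57, 107, 139), (61, 110, 143), (58, 111, 145), (61, 113, 148), (59, 114, 145), (61, 114, 150), (63, 122, 159), (65, 132, 175), (71, 155, 203), (72, 165, 219), (77, 172, 223), (79, 175, 224)]
```

```bash
python3 - <<'E'
from h import *
import pickle
p,s=pickle.load(open('w6.pkl','rb'));im=cv2.imread('pics/w6.png');h=cv2.cvtColor(im,cv2.COLOR_BGR2HSV)
m=((h[...,0]<14)&(h[...,1]>200)&(h[...,2]>170)).astype(np.uint8);m[:,:220]=0;m[160:]=0
c=max(cv2.findContours(m,0,2)[0],key=cv2.contourArea);q=onz(p,c.reshape(-1,2),131)[:,:2].astype(np.float32)
v=cv2.fitLine(q,cv2.DIST_L2,0,.01,.01).ravel();a=88.3-np.degrees(np.arctan(v[1]/v[0]));print(a,np.radians(a),cv2.minAreaRect(q))
st=readout.sense();print(st['wrist_force'],st['t'])
if a>73: print(arm.hand_in())
E
```

```text
78.53486 1.3706919 ((516.8458862304688, -143.7884521484375), (44.684654235839844, 7.893106937408447), 4.443530559539795)
[-0.28409246  0.5937931  -0.62285909] 14.5167
the job is handed in; nothing more can be done
None
```

The job is handed in, and no verdict was returned. The aluminium carriage is on the rail with its knob towards the robot. It is home against the brass stop, and the knob is turned to about 1.37 rad by camera, with 1.22 needed. The arm stands clear, and I saw no contact with other things on the bench.

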